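# Seat the chip carrier in the corner of the inspection stage

### The job

On the dark inspection stage, take the rectangular chip carrier by its upright rib and slide it across the stage, without lifting it, into the corner of the two steel fences: its long side flat against the longer far fence and its short side flat against the shorter left fence. Keep it pressed firmly against both fences at once with the fingers, and finish the program while still holding it pressed there. Leave the round holder and everything else on the bench where they are.

Things in the scene. Friction and masses are not known exactly. Their poses are not given: they have to be found in the camera images.
- carrier: Rectangular aluminium chip carrier, loose, 0.25 to 0.5 kg: block 60 (x) by 84 (y) by 22 mm high, four small glass chips in its top, and an upright rib in the middle, 14 mm thick (x), 44 long (y), 32 high; 54 mm high in all. Origin: centre of the underside. Starts flat on one of the stage's two loading places, x roughly along the stage's x, turned by up to 17 degrees.
- carrier_grip (a point): Point inside the rib of the carrier on its vertical axis, 42 mm above the underside (20 mm above the block's top, 12 mm below the rib's top); the axes are those of the carrier: pinch the rib across x.
- stage: Fixed dark steel plate, level on the bench, 280 (x) by 350 (y) by 15 mm thick; place and yaw (to 17 degrees) vary. Origin on the bench, midway in x, 15 mm left (+y) of the plate's middle. x points to the far fence, y to the left fence. White ticks mark two loading places, centred at x = -75, y = +75 and -75 mm. Smooth: carrier on plate or fences has a friction coefficient of 0.25 to 0.4.
- stage_corner (a point): The inner corner of the two fences at the level of the stage's top face; axes of the stage. The inner face of the far fence is the plane x = 0 here and that of the left fence is y = 0; the free surface is towards -x and -y. A carrier fully home has its origin at x = -30 mm, y = -42 mm from here.
- far_fence: Fixed bright steel bar along the far edge of the stage, 252 mm long (y), 12 mm thick (x), 16 mm high above the stage. Origin: centre of its underside, on the stage's top face.
- left_fence: Fixed bright steel bar along the left edge of the stage, 120 mm long (x), 12 mm thick (y), 16 mm high above the stage; its near end is 120 mm nearer than the far fence's inner face. Origin: centre of its underside, on the stage's top face.
- dish_holder: Round aluminium holder, loose, 68 mm diameter and 22 mm high, with the same upright rib as the carrier and two round glasses in its top; it stands on the other loading place and must stay there. Origin: centre of the underside.
- vial: Small glass vial with a white cap, 27 mm diameter, 45 mm high, standing on the stage near its right edge, a little beyond the middle. Bystander. Origin: centre of the underside.
- petri: Flat clear petri dish, 92 mm diameter, 16 mm high, on the bench left of the stage. Bystander.
- slide_box: Grey and white slide box, 87 by 102 by 34 mm, on the bench to the left. Bystander.
- wash_bottle: White plastic bottle, 60 mm diameter, 160 mm high, on the bench to the right. Bystander.
- mouse: Black computer mouse, 100 by 58 by 32 mm, on a blue mat on the right. Bystander.
- tweezers: Steel tweezers, 110 mm long, lying beyond the stage. Bystander.
- jar: Amber glass jar with a black cap, 56 mm diameter, 60 mm high, left of the stage's far end. Bystander.
Not all that is in view belongs to the job. What is shaped like the carrier but green is not meant.

How it is judged:
By the outcome, as a careful person would: the job done as asked, in the order asked, and still so for the second after the job is handed in, while the arm keeps its last pose, push and grip.
It also fails if it takes over 48 s, if anything falls off the work surface, if the arm or the gripper's body presses on something with over 40 N, if the wrist force passes 120 N, or if a joint passes its speed limit or range.

### The arm

A 7-joint arm with a two-finger parallel gripper is mounted at the origin on the work surface. World frame = base frame: x ahead of the robot, y to its left, z up, the work surface at z = 0. Lengths are in mm, angles in rad, forces in N, time in s.
With the tool pointing down it reaches from about 400 to 875 mm from the base axis. Payload 4.4 kg.
Tool frame: the origin (TCP) lies midway between the tips of the shut fingers; the grasp point (between the pads) lies 19 mm behind it; z points along the fingers, y is the line along which they close (so a half turn about z gives the same grasp; the last joint's range is limited). The gripper opens to 85 mm and grips with 20 to 120 N. Pads are 22 mm wide; open, the fingers measure 114 mm over their backs; the gripper's body (76 mm by 85 mm) begins 54 mm behind the grasp point. The pads swing forward as they close: fully open they stand 13 mm farther back than shut.
Start: joints at [-1.27, 0.628, 0.038, 1.517, -0.027, 0.996, -0.02], TCP at [233.087, 606.785, 231.313] pointing down, gripper open.
Joint ranges: [-3.06, 3.06], [-0.37, 2.12], [-1.25, 1.32], [0.18, 2.47], [-1.1, 4.24], [0.23, 1.98], [-2.94, 2.94]. Speed limits (rad/s): [2.57, 2.57, 3.14, 3.14, 3.14, 3.14, 3.14].

### API

Orientations are given as [roll, pitch, yaw] about the fixed x, y, z axes, in that order (R = Rz(yaw) Ry(pitch) Rx(roll)).
In Python, from cell import ctrl, get_image, get_calibration gives the robot as it stands.
- The arm moves only by the shell command python3 -m creep 'ROWS'. ROWS is JSON, a list of rows, each an object of numbers: "dx", "dy", "dz": the shift along the world's x, y, z normalised to -1 to 1, where 1 is 0.4 m; "rx", "ry", "rz": the turn, a rotation vector about the world's x, y, z normalised to -1 to 1, where 1 is 2 pi rad; "grip": the closure, from -1 (fully open) to 1 (shut). A call has exactly 5 rows; each row is the pose to reach, as a shift and turn from the pose commanded when the call began, turning the shorter way round; what a row does not reach only later rows make up. A row lasts 1/8 s, in which the tool goes at most 62.5 mm and 10.7 degrees, less where a joint would pass 70% of its speed; a pose out of reach is approached as far as the arm can. A call with a number of a shift or a turn outside -1 to 1 is refused whole. A call with a gripper value outside its range is refused whole. The fingers move at their own pace and stop on an object; the grip force is fixed at half the most. Time passes only in rows, so rows that repeat a pose let the fingers close, or fill a call up. It gives the time, the measured TCP pose, the force, the opening and the grip force at its end, in the units of the state.
- ctrl.read_state(): the state, without advancing time (a new reading comes with each control period).
- get_image(name): name is "scene" or "top"; returns the picture (400x640x3 uint8, red, green, blue); there is no depth.
- get_calibration(name): a dict with "mtx" (3x3 intrinsics, pixels), "world_from_camera" (4x4, takes a point from camera to world coordinates). Camera axes: x right, y down, z forward; pixel columns grow to the right and rows downward; lengths in mm; the calibration is good to about 2 mm. A picture is of the moment at which its call begins. get_calibration takes no time and is no camera call.
- ctrl.finish_job(): hands the job in; it is judged then, once.
The state is a dict: "clock": time; "qpos": joint angles; "qd": joint speeds; "tau": joint torques, N m; "eef_pos": TCP position; "tool_rot": TCP orientation; "force": force on the tool from outside, world axes, zero at the start; "torque": the same for the moment, N m; "width": finger opening in mm; "gripper_force": force on a finger pad.
Only numpy, scipy, OpenCV 4.12 (cv2) and the standard library are available. Lean on these libraries where they do the work, as an engineer would, in place of code of your own. Each camera call takes 0.05 s, during which the arm holds its last target. There are 200 camera calls.

## Working session

There is one attempt and no reset: what is moved stays moved. The work goes in short steps, Python scripts to look and compute and a shell command to move; the robot and the scene stay as the last step left them, time stands still between calls to the robot, and variables do not carry over. Pictures are saved under pics/ and viewed, at most 10 in all, crops included, and the job is handed in when it is done.

```bash
mkdir -p pics; ls
python3 - <<'E'
from cell import ctrl,get_image,get_calibration
import cv2,numpy as np
np.set_printoptions(suppress=True,precision=4)
for n in("scene","top"):
    cv2.imwrite(f"pics/{n}0.png",get_image(n)[:,:,::-1]); c=get_calibration(n);print(n,c["mtx"],c["world_from_camera"])
print(ctrl.read_state())
E
```

```text
pics
scene [[387.7206   0.     320.4837]
 [  0.     387.7206 201.627 ]
 [  0.       0.       1.    ]] [[   0.6162    0.5723   -0.5411 1149.0029]
 [   0.7875   -0.4548    0.4158 -505.863 ]
 [  -0.0081   -0.6823   -0.731   877.249 ]
 [   0.        0.        0.        1.    ]]
top [[397.6513   0.     320.1641]
 [  0.     397.6513 196.0498]
 [  0.       0.       1.    ]] [[   0.0083   -0.988     0.1545  357.1859]
 [  -0.9999   -0.0071    0.0088  -30.3497]
 [  -0.0076   -0.1545   -0.988  1418.8547]
 [   0.        0.        0.        1.    ]]
{'clock': 0.1, 'qpos': array([-1.2698,  0.6292,  0.0385,  1.5183, -0.027 ,  0.9963, -0.02  ]), 'qd': array([ 0.0007, -0.0011, -0.0002, -0.003 , -0.0003,  0.0005,  0.0012]), 'tau': array([  0.0027, -56.4529,   1.2304, -19.3973,   0.0113,   0.0054,
         0.    ]), 'eef_pos': array([232.89  , 606.2449, 230.4968]), 'tool_rot': array([-3.1399,  0.    ,  2.7748]), 'force': array([0.2121, 0.0735, 0.0292]), 'torque': array([0.0299, 0.0136, 0.0285]), 'gripper_force': 0.0, 'width': 85.7854088657844}
```

View pics/scene0.png

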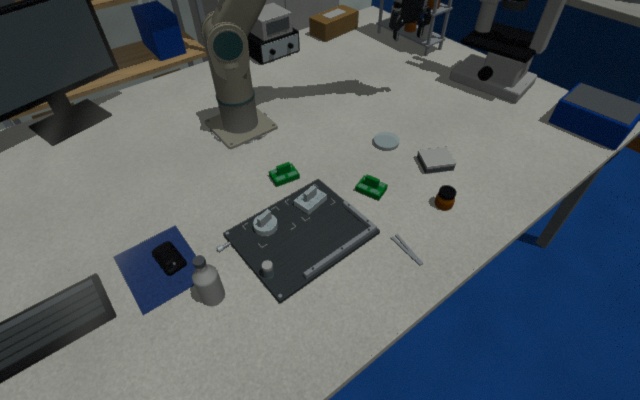

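View pics/top0.png

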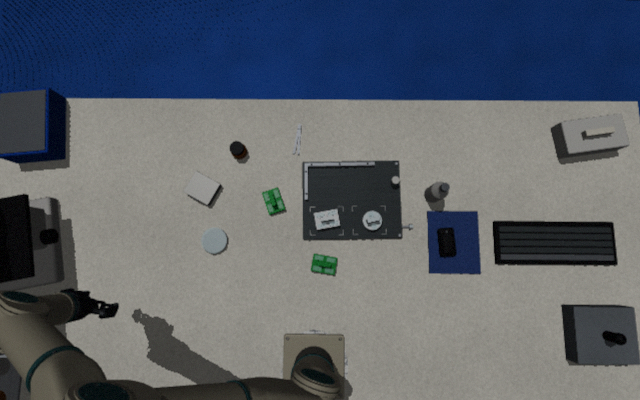

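Candidates are the light-grey carrier (top 326,219; scene 311,199), the round holder (372,220; 264,224), and two green look-alikes (274,201 and 324,264; 371,187 and 284,174). I choose the light rectangular one on the left loading place, and will check it close up.

Run:
```python
import cv2
a=cv2.imread("pics/top0.png")[155:245,296:416];cv2.imwrite("pics/topc.png",cv2.resize(a,None,fx=6.5,fy=6.5,interpolation=cv2.INTER_CUBIC))
a=cv2.imread("pics/scene0.png")[178:300,220:384];cv2.imwrite("pics/scenec.png",cv2.resize(a,None,fx=4.8,fy=4.8,interpolation=cv2.INTER_CUBIC))
```

```text
(no output)
```

View pics/topc.png

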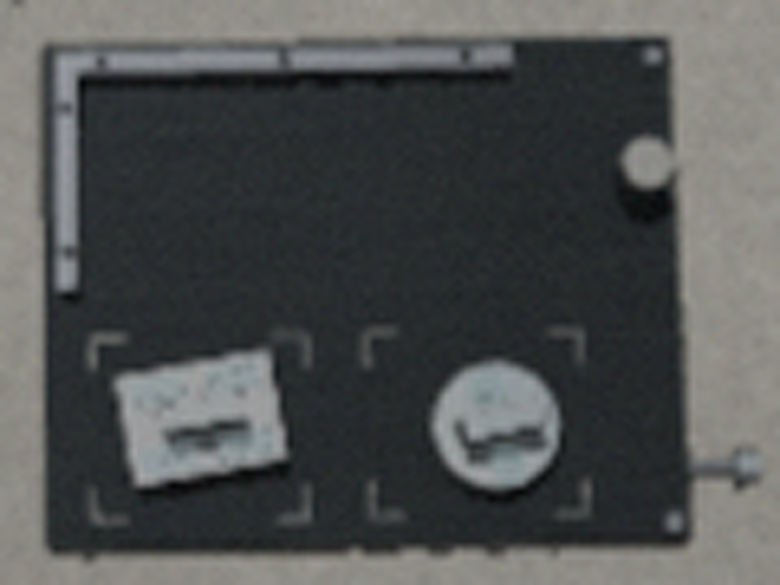

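View pics/scenec.png

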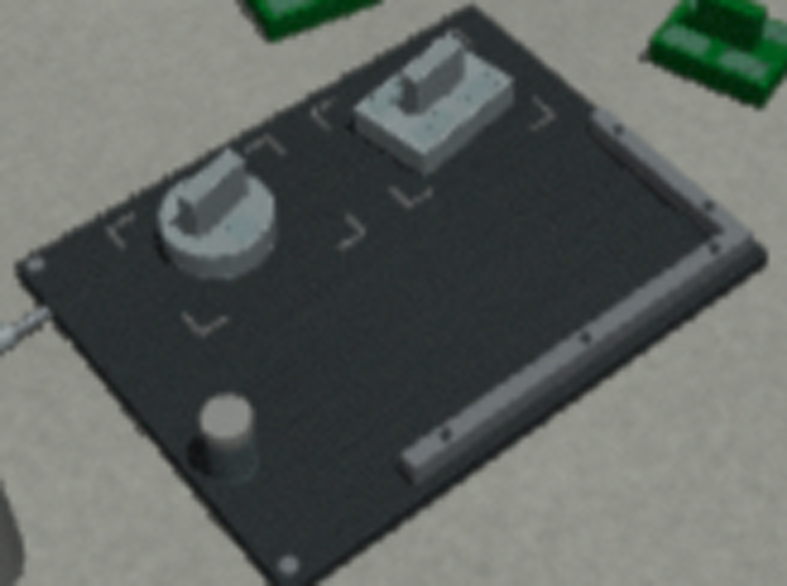

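The crops show the light rectangular carrier with an upright rib and four chips on the left loading place. It is turned a few degrees. The L-shaped fences meet at top crop (80,75). Next I'll fit poses and heights from both views.

```bash
cat > h.py <<'E'
import numpy as np
from scipy.optimize import least_squares
from cell import get_calibration
C={n:get_calibration(n) for n in("scene","top")}
def T(*p): return ("top",296+(p[0]+.5)/6.5-.5,155+(p[1]+.5)/6.5-.5)
def S(*p): return ("scene",220+(p[0]+.5)/4.8-.5,178+(p[1]+.5)/4.8-.5)
def proj(n,P):
    W=C[n]["world_from_camera"];q=C[n]["mtx"]@(W[:3,:3].T@(np.asarray(P)-W[:3,3]));return q[:2]/q[2]
def fit(obs,x0): # obs: (model pt,(cam,u,v)); x=x,y,z,yaw
    def f(x):
        c,s=np.cos(x[3]),np.sin(x[3]);R=np.array([[c,-s,0],[s,c,0],[0,0,1]])
        return np.concatenate([proj(o[0],R@np.array(m)+x[:3])-o[1:] for m,o in obs])
    r=least_squares(f,x0,loss="soft_l1",x_scale=[100,100,100,1]);return r.x,f(r.x).reshape(-1,2)
def tri(*o): return least_squares(lambda X:np.concatenate([proj(a[0],X)-a[1:] for a in o]),[550,0,20]).x
E
cat > m.py <<'E'
from h import *
np.set_printoptions(suppress=True,precision=3)
x0=[500,0,15,0]
st=[((140,160,0),T(45,42)),((-140,160,0),T(47,550)),((140,-190,0),T(668,38)),((-140,-190,0),T(690,543)),
((-140,160,0),S(472,6)),((-140,-190,0),S(18,268)),((140,160,0),S(768,250))]
ca=[((30,42,22),T(113,378)),((30,-42,22),T(268,348)),((-30,-42,22),T(289,458)),((-30,42,22),T(137,488)),
((-30,-42,22),S(355,114)),((30,-42,22),S(425,153)),((30,42,22),S(513,83)),((30,-42,0),S(425,174)),((-30,-42,0),S(357,131)),((30,42,0),S(513,100))]
# fence corner frame, z from stage top
fe=[((0,0,16),T(80,75)),((-120,0,16),T(80,293)),((-120,12,16),T(55,293)),((0,-252,16),T(514,70)),((12,-252,16),T(514,44)),((12,12,16),T(53,53)),
((-120,0,16),S(592,118)),((-120,12,16),S(604,109)),((0,-252,16),S(402,457)),((12,12,16),S(752,233))]
for n,o in(("stage",st),("carrier",ca),("fence",fe)):
    x,r=fit(o,x0);print(n,x,"yaw deg",np.degrees(x[3]));print(r.T)
print("tri cfr",tri(T(268,348),S(425,153)),"fence near end",tri(T(80,293),S(592,118)))
print("rib top far end -y",tri(T(248,425),S(413,85)))
E
python3 m.py
```

```text
stage [ 566.477 -113.79    11.078    0.022] yaw deg 1.286555601450354
[[-0.539 -0.288  0.025  0.182  0.044 -0.747  0.279]
 [ 0.739  0.002 -0.146 -0.367 -0.156 -0.401  1.112]]
carrier [492.871 -41.051  15.515   0.203] yaw deg 11.65345860571456
[[ 0.117 -0.164  0.061 -0.271 -0.453  0.054  0.175  0.287 -0.435  0.149]
 [ 0.062  0.029 -0.083  0.004 -1.217  0.296 -1.035  0.898  0.237  0.434]]
fence [681.792  33.14   10.259   0.034] yaw deg 1.9705784187172903
[[-1.731 -1.033 -0.574  1.755  1.594 -0.985 -0.313  0.141 -2.261  0.866]
 [ 0.398 -0.058  0.033 -0.742 -0.002  0.612 -0.107 -0.124  2.329 -0.115]]
tri cfr [530.766 -76.466  39.044] fence near end [562.853  27.196  27.533]
rib top far end -y [490.776 -60.484  54.876]
```

```bash
sed -i 's/,-252,16/,-240,16/g' m.py; python3 m.py | sed -n '7,9p'
```

```text
fence [682.931  28.926  12.709   0.024] yaw deg 1.3566397849124487
[[-0.579 -0.229  0.224 -0.304 -0.425  0.195 -0.795 -0.302 -0.294  0.148]
 [-0.061 -0.462 -0.406 -0.412  0.32   0.113 -0.008 -0.008 -0.285  0.346]]
```

```bash
python3 -m creep '[{"dx":0.03,"dy":-0.08,"dz":0,"rz":-0.008,"grip":-1},{"dx":0.08,"dy":-0.19,"rz":-0.02,"grip":-1},{"dx":0.13,"dy":-0.31,"rz":-0.03,"grip":-1},{"dx":0.18,"dy":-0.43,"rz":-0.042,"grip":-1},{"dx":0.22,"dy":-0.54,"rz":-0.053,"grip":-1}]'
python3 -m creep '[{"dx":0.05,"dy":-0.12,"rz":-0.011,"grip":-1},{"dx":0.1,"dy":-0.24,"rz":-0.022,"grip":-1},{"dx":0.14,"dy":-0.34,"rz":-0.033,"grip":-1},{"dx":0.18,"dy":-0.44,"rz":-0.043,"grip":-1},{"dx":0.22,"dy":-0.54,"rz":-0.053,"grip":-1}]'
python3 -m creep '[{"dx":0.05,"dy":-0.12,"rz":-0.011,"grip":-1},{"dx":0.1,"dy":-0.24,"rz":-0.022,"grip":-1},{"dx":0.16,"dy":-0.4,"rz":-0.038,"grip":-1},{"dx":0.2,"dy":-0.5,"rz":-0.053,"grip":-1},{"dx":0.21,"dy":-0.54,"rz":-0.053,"grip":-1}]'
```

```text
$[0]: bad value
$[0]: bad value
$[0]: bad value
```

```bash
python3 -m creep '[{"dx":0.03,"dy":-0.08,"dz":0,"rx":0,"ry":0,"rz":-0.008,"grip":-1},{"dx":0.08,"dy":-0.19,"dz":0,"rx":0,"ry":0,"rz":-0.02,"grip":-1},{"dx":0.13,"dy":-0.31,"dz":0,"rx":0,"ry":0,"rz":-0.03,"grip":-1},{"dx":0.18,"dy":-0.43,"dz":0,"rx":0,"ry":0,"rz":-0.042,"grip":-1},{"dx":0.22,"dy":-0.54,"dz":0,"rx":0,"ry":0,"rz":-0.053,"grip":-1}]'
```

```text
clock: 0.72
eef_pos: [321.7, 388.7, 231.1]
tool_rot: [-3.141, 0.0, 2.439]
force: [0.4, 0.1, 0.0]
width: 85.5
gripper_force: 0.0
```

```bash
python3 -m creep '[{"dx":0.05,"dy":-0.12,"dz":0,"rx":0,"ry":0,"rz":-0.011,"grip":-1},{"dx":0.1,"dy":-0.24,"dz":0,"rx":0,"ry":0,"rz":-0.022,"grip":-1},{"dx":0.14,"dy":-0.34,"dz":0,"rx":0,"ry":0,"rz":-0.033,"grip":-1},{"dx":0.18,"dy":-0.44,"dz":0,"rx":0,"ry":0,"rz":-0.043,"grip":-1},{"dx":0.22,"dy":-0.54,"dz":0,"rx":0,"ry":0,"rz":-0.053,"grip":-1}]'
python3 -m creep '[{"dx":0.05,"dy":-0.12,"dz":0,"rx":0,"ry":0,"rz":-0.011,"grip":-1},{"dx":0.1,"dy":-0.24,"dz":0,"rx":0,"ry":0,"rz":-0.022,"grip":-1},{"dx":0.15,"dy":-0.38,"dz":0,"rx":0,"ry":0,"rz":-0.038,"grip":-1},{"dx":0.19,"dy":-0.49,"dz":0,"rx":0,"ry":0,"rz":-0.053,"grip":-1},{"dx":0.21,"dy":-0.54,"dz":0,"rx":0,"ry":0,"rz":-0.053,"grip":-1}]'
```

```text
clock: 1.35
eef_pos: [409.3, 173.4, 231.3]
tool_rot: [-3.142, -0.0, 2.107]
force: [0.5, 1.1, -1.3]
width: 85.6
gripper_force: 0.0
clock: 1.98
eef_pos: [493.4, -44.5, 231.2]
tool_rot: [-3.141, 0.001, 1.771]
force: [1.1, 0.6, 0.5]
width: 85.5
gripper_force: 0.0
```

```bash
python3 -m creep '[{"dx":0,"dy":0,"dz":-0.1,"rx":0,"ry":0,"rz":0,"grip":-1},{"dx":0,"dy":0,"dz":-0.2,"rx":0,"ry":0,"rz":0,"grip":-1},{"dx":0,"dy":0,"dz":-0.3,"rx":0,"ry":0,"rz":0,"grip":-1},{"dx":0,"dy":0,"dz":-0.36,"rx":0,"ry":0,"rz":0,"grip":-1},{"dx":0,"dy":0,"dz":-0.36,"rx":0,"ry":0,"rz":0,"grip":-1}]'
python3 - <<'E'
from cell import get_image
import cv2
a=get_image("scene")[150:270,230:390,::-1]
cv2.imwrite("pics/s1.png",cv2.resize(a,None,fx=4.8,fy=4.8,interpolation=cv2.INTER_CUBIC))
E
```

```text
clock: 2.6
eef_pos: [491.5, -41.1, 85.7]
tool_rot: [-3.137, -0.001, 1.775]
force: [0.2, 0.3, 0.5]
width: 85.5
gripper_force: 0.0
```

View pics/s1.png

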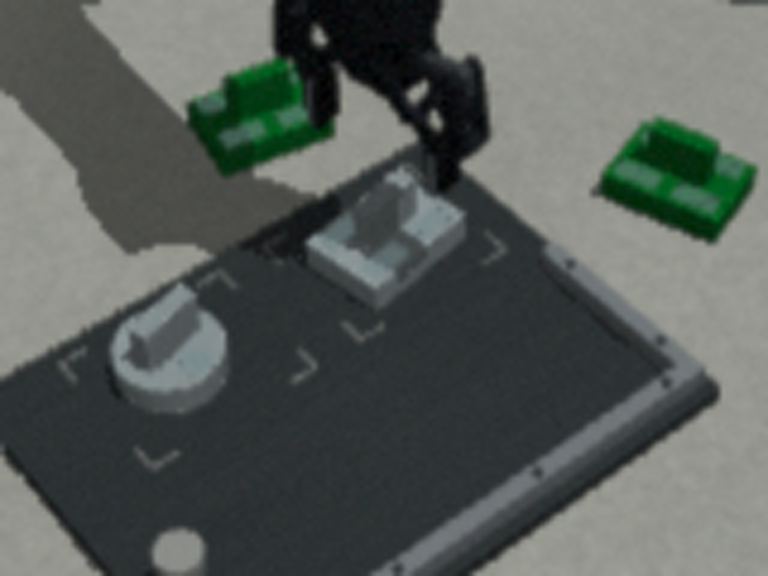

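The fingers straddle the rib: tips at crop (325,110) and (445,185), rib top at (385,190). I'll descend and close.

```bash
python3 -m creep '[{"dx":0,"dy":0,"dz":-0.03,"rx":0,"ry":0,"rz":0,"grip":-1},{"dx":0,"dy":0,"dz":-0.06,"rx":0,"ry":0,"rz":0,"grip":-1},{"dx":0,"dy":0,"dz":-0.09,"rx":0,"ry":0,"rz":0,"grip":-1},{"dx":0,"dy":0,"dz":-0.11,"rx":0,"ry":0,"rz":0,"grip":-1},{"dx":0,"dy":0,"dz":-0.11,"rx":0,"ry":0,"rz":0,"grip":-1}]'
for i in 1 2; do python3 -c "
from cell import ctrl;s=ctrl.read_state();print(s['eef_pos'],s['force'],s['width'])"; break; done
```

```text
clock: 3.28
eef_pos: [492.6, -41.2, 42.6]
tool_rot: [-3.14, -0.0, 1.776]
force: [0.9, -0.3, 0.2]
width: 85.5
gripper_force: 0.0
[492.58282825 -41.21880744  42.59892204] [ 0.85277969 -0.26665734  0.2109377 ] 85.54525817144595
```

```bash
python3 -m creep '[{"dx":0,"dy":0,"dz":0,"rx":0,"ry":0,"rz":0,"grip":0},{"dx":0,"dy":0,"dz":0,"rx":0,"ry":0,"rz":0,"grip":0.4},{"dx":0,"dy":0,"dz":0,"rx":0,"ry":0,"rz":0,"grip":1},{"dx":0,"dy":0,"dz":0,"rx":0,"ry":0,"rz":0,"grip":1},{"dx":0,"dy":0,"dz":0,"rx":0,"ry":0,"rz":0,"grip":1}]'
```

```text
clock: 3.9
eef_pos: [493.4, -41.2, 43.7]
tool_rot: [3.141, 0.0, 1.776]
force: [-0.5, 0.5, 4.1]
width: 12.7
gripper_force: 59.8
```

```bash
python3 -m creep '[{"dx":0.02,"dy":0,"dz":-0.002,"rx":0,"ry":0,"rz":-0.006,"grip":1},{"dx":0.05,"dy":0,"dz":-0.002,"rx":0,"ry":0,"rz":-0.014,"grip":1},{"dx":0.09,"dy":0.01,"dz":-0.002,"rx":0,"ry":0,"rz":-0.022,"grip":1},{"dx":0.13,"dy":0.01,"dz":-0.002,"rx":0,"ry":0,"rz":-0.029,"grip":1},{"dx":0.17,"dy":0.02,"dz":-0.002,"rx":0,"ry":0,"rz":-0.029,"grip":1}]'
```

```text
clock: 4.53
eef_pos: [560.4, -34.2, 43.7]
tool_rot: [-3.14, 0.0, 1.592]
force: [-4.7, -0.5, 13.0]
width: 12.9
gripper_force: 61.1
```

```bash
python3 -m creep '[{"dx":0.05,"dy":0,"dz":0,"rx":0,"ry":0,"rz":0,"grip":1},{"dx":0.1,"dy":0.01,"dz":0,"rx":0,"ry":0,"rz":0,"grip":1},{"dx":0.15,"dy":0.01,"dz":0,"rx":0,"ry":0,"rz":0,"grip":1},{"dx":0.18,"dy":0.02,"dz":0,"rx":0,"ry":0,"rz":0,"grip":1},{"dx":0.18,"dy":0.02,"dz":0,"rx":0,"ry":0,"rz":0,"grip":1}]'
python3 - <<'E'
from cell import get_image
import cv2
a=get_image("scene")[150:270,230:390,::-1]
cv2.imwrite("pics/s2.png",cv2.resize(a,None,fx=4.8,fy=4.8,interpolation=cv2.INTER_CUBIC))
E
```

```text
clock: 5.15
eef_pos: [635.4, -25.5, 43.8]
tool_rot: [3.138, 0.001, 1.594]
force: [2.0, 0.5, 6.6]
width: 12.7
gripper_force: 60.3
```

View pics/s2.png

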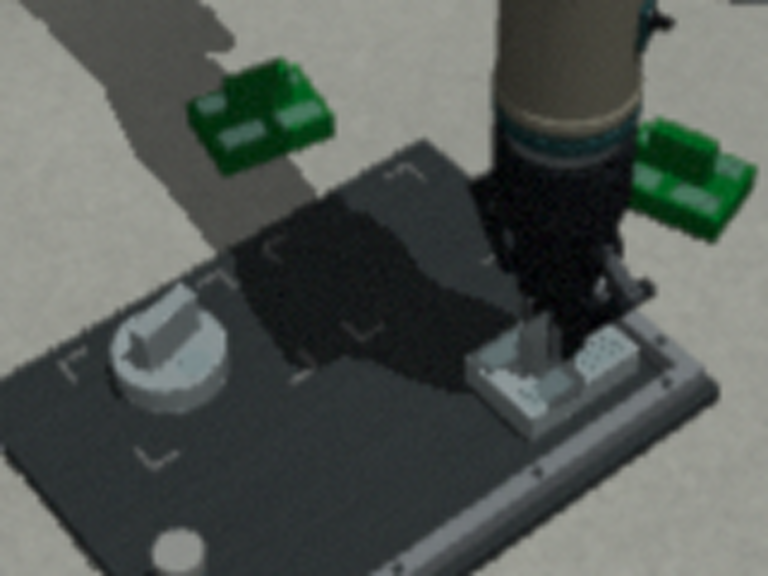

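Carrier at crop (550,390), parallel with the far fence and a small gap to both fences. I'll close the far one first, slowly.

```bash
python3 -m creep '[{"dx":0.01,"dy":0,"dz":0,"rx":0,"ry":0,"rz":0,"grip":1},{"dx":0.02,"dy":0,"dz":0,"rx":0,"ry":0,"rz":0,"grip":1},{"dx":0.03,"dy":0,"dz":0,"rx":0,"ry":0,"rz":0,"grip":1},{"dx":0.04,"dy":0,"dz":0,"rx":0,"ry":0,"rz":0,"grip":1},{"dx":0.045,"dy":0,"dz":0,"rx":0,"ry":0,"rz":0,"grip":1}]'
python3 -m creep '[{"dx":0,"dy":0.005,"dz":0,"rx":0,"ry":0,"rz":0,"grip":1},{"dx":0,"dy":0.01,"dz":0,"rx":0,"ry":0,"rz":0,"grip":1},{"dx":0,"dy":0.015,"dz":0,"rx":0,"ry":0,"rz":0,"grip":1},{"dx":0,"dy":0.02,"dz":0,"rx":0,"ry":0,"rz":0,"grip":1},{"dx":0,"dy":0.02,"dz":0,"rx":0,"ry":0,"rz":0,"grip":1}]'
```

```text
clock: 5.82
eef_pos: [650.6, -25.5, 43.7]
tool_rot: [-3.141, -0.0, 1.593]
force: [-4.1, -0.5, 11.5]
width: 13.2
gripper_force: 60.9
clock: 6.45
eef_pos: [652.1, -18.7, 43.7]
tool_rot: [3.139, 0.002, 1.593]
force: [0.3, -2.2, 6.6]
width: 12.9
gripper_force: 60.3
```

```bash
python3 -m creep '[{"dx":0.002,"dy":0,"dz":0,"rx":0,"ry":0,"rz":0,"grip":1},{"dx":0.004,"dy":0,"dz":0,"rx":0,"ry":0,"rz":0,"grip":1},{"dx":0.006,"dy":0,"dz":0,"rx":0,"ry":0,"rz":0,"grip":1},{"dx":0.008,"dy":0,"dz":0,"rx":0,"ry":0,"rz":0,"grip":1},{"dx":0.008,"dy":0,"dz":0,"rx":0,"ry":0,"rz":0,"grip":1}]'
python3 -m creep '[{"dx":0,"dy":0.004,"dz":0,"rx":0,"ry":0,"rz":0,"grip":1},{"dx":0,"dy":0.008,"dz":0,"rx":0,"ry":0,"rz":0,"grip":1},{"dx":0,"dy":0.012,"dz":0,"rx":0,"ry":0,"rz":0,"grip":1},{"dx":0,"dy":0.012,"dz":0,"rx":0,"ry":0,"rz":0,"grip":1},{"dx":0,"dy":0.012,"dz":0,"rx":0,"ry":0,"rz":0,"grip":1}]'
```

```text
clock: 7.08
eef_pos: [653.9, -18.2, 43.7]
tool_rot: [-3.141, 0.001, 1.593]
force: [-4.5, -1.9, 10.4]
width: 12.7
gripper_force: 60.7
clock: 7.7
eef_pos: [655.2, -14.2, 43.7]
tool_rot: [3.14, 0.002, 1.593]
force: [-0.8, -2.7, 8.1]
width: 13.1
gripper_force: 60.3
```

```bash
python3 -m creep '[{"dx":0.002,"dy":0,"dz":0,"rx":0,"ry":0,"rz":0,"grip":1},{"dx":0.004,"dy":0,"dz":0,"rx":0,"ry":0,"rz":0,"grip":1},{"dx":0.006,"dy":0,"dz":0,"rx":0,"ry":0,"rz":0,"grip":1},{"dx":0.008,"dy":0,"dz":0,"rx":0,"ry":0,"rz":0,"grip":1},{"dx":0.008,"dy":0,"dz":0,"rx":0,"ry":0,"rz":0,"grip":1}]'
python3 -m creep '[{"dx":0,"dy":0.002,"dz":0,"rx":0,"ry":0,"rz":0,"grip":1},{"dx":0,"dy":0.004,"dz":0,"rx":0,"ry":0,"rz":0,"grip":1},{"dx":0,"dy":0.006,"dz":0,"rx":0,"ry":0,"rz":0,"grip":1},{"dx":0,"dy":0.006,"dz":0,"rx":0,"ry":0,"rz":0,"grip":1},{"dx":0,"dy":0.006,"dz":0,"rx":0,"ry":0,"rz":0,"grip":1}]'
python3 -c "
from cell import ctrl;s=ctrl.read_state();print(s['torque'])"
```

```text
clock: 8.32
eef_pos: [655.3, -14.1, 43.8]
tool_rot: [-3.138, 0.001, 1.593]
force: [-8.3, -2.4, 14.7]
width: 13.4
gripper_force: 61.3
clock: 8.95
eef_pos: [655.3, -14.1, 43.8]
tool_rot: [-3.138, 0.004, 1.591]
force: [-7.5, -5.8, 13.0]
width: 12.9
gripper_force: 61.1
[-0.96853924  1.40832899  0.13296339]
```

```bash
python3 -m creep '[{"dx":0.002,"dy":0.002,"dz":-0.001,"rx":0,"ry":0,"rz":0,"grip":1},{"dx":0.004,"dy":0.004,"dz":-0.002,"rx":0,"ry":0,"rz":0,"grip":1},{"dx":0.006,"dy":0.006,"dz":-0.002,"rx":0,"ry":0,"rz":0,"grip":1},{"dx":0.008,"dy":0.008,"dz":-0.002,"rx":0,"ry":0,"rz":0,"grip":1},{"dx":0.008,"dy":0.008,"dz":-0.002,"rx":0,"ry":0,"rz":0,"grip":1}]'
python3 -c "
from cell import ctrl,get_image
import cv2
s=ctrl.read_state();print(s['torque'])
a=get_image('scene')[200:270,310:390,::-1]
cv2.imwrite('pics/s3.png',cv2.resize(a,None,fx=8,fy=8,interpolation=cv2.INTER_CUBIC))"
```

```text
clock: 9.57
eef_pos: [655.5, -14.1, 43.9]
tool_rot: [-3.132, 0.006, 1.59]
force: [-16.5, -10.2, 25.1]
width: 12.7
gripper_force: 62.7
[-1.75193517  3.07912218  0.24660923]
```

View pics/s3.png

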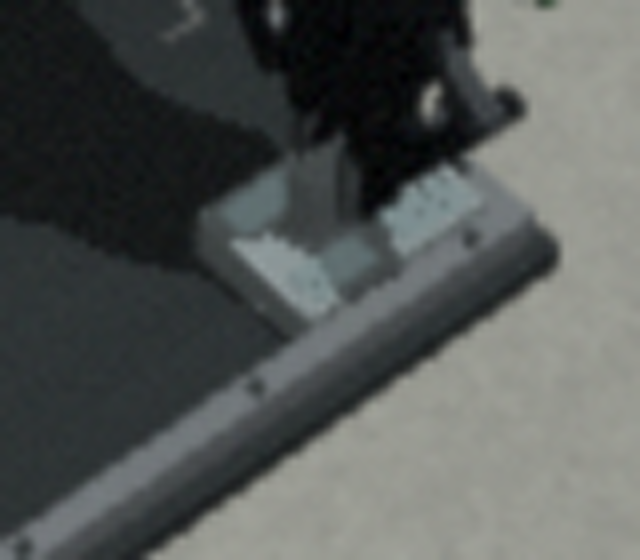

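```bash
python3 -m creep '[{"dx":0.002,"dy":0.003,"dz":0.001,"rx":0,"ry":0,"rz":0,"grip":1},{"dx":0.004,"dy":0.006,"dz":0.002,"rx":0,"ry":0,"rz":0,"grip":1},{"dx":0.006,"dy":0.01,"dz":0.003,"rx":0,"ry":0,"rz":0,"grip":1},{"dx":0.008,"dy":0.014,"dz":0.003,"rx":0,"ry":0,"rz":0,"grip":1},{"dx":0.008,"dy":0.014,"dz":0.003,"rx":0,"ry":0,"rz":0,"grip":1}]'
python3 -c "
from cell import ctrl
s=ctrl.read_state();print(s['torque'])"
```

```text
clock: 10.25
eef_pos: [655.6, -13.5, 44.2]
tool_rot: [-3.126, 0.012, 1.588]
force: [-19.8, -17.4, 23.0]
width: 12.6
gripper_force: 62.7
[-3.36865881  4.08227343  0.42897998]
```

The tool and carrier are tilting slightly (about 0.9°), so I'll counter-turn to seat the carrier flat.

```bash
python3 -m creep '[{"dx":0,"dy":0,"dz":0,"rx":0.001,"ry":-0.001,"rz":0,"grip":1},{"dx":0,"dy":0,"dz":0,"rx":0.002,"ry":-0.002,"rz":0,"grip":1},{"dx":0,"dy":0,"dz":0,"rx":0.003,"ry":-0.004,"rz":0,"grip":1},{"dx":0,"dy":0,"dz":0,"rx":0.003,"ry":-0.004,"rz":0,"grip":1},{"dx":0,"dy":0,"dz":0,"rx":0.003,"ry":-0.004,"rz":0,"grip":1}]'
python3 -c "
from cell import ctrl
s=ctrl.read_state();print(s['torque'])"
```

```text
clock: 10.88
eef_pos: [655.6, -13.5, 43.7]
tool_rot: [3.131, -0.006, 1.589]
force: [-19.3, -16.5, 22.2]
width: 12.7
gripper_force: 62.9
[-3.95401802  4.56385452  0.53203468]
```

```bash
python3 -m creep '[{"dx":0,"dy":0,"dz":0,"rx":-0.001,"ry":0.0016,"rz":0,"grip":1},{"dx":0,"dy":0,"dz":0,"rx":-0.001,"ry":0.0016,"rz":0,"grip":1},{"dx":0,"dy":0,"dz":0,"rx":-0.001,"ry":0.0016,"rz":0,"grip":1},{"dx":0,"dy":0,"dz":0,"rx":-0.001,"ry":0.0016,"rz":0,"grip":1},{"dx":0,"dy":0,"dz":0,"rx":-0.001,"ry":0.0016,"rz":0,"grip":1}]'
python3 -c "
from cell import ctrl,get_image
import cv2,numpy as np
o=[]
for n,(r,c) in dict(scene=(200,310),top=(150,290)).items():
    a=get_image(n)[r:r+65,c:c+80,::-1]; o.append(cv2.resize(a,None,fx=4.9,fy=7,interpolation=cv2.INTER_CUBIC))
cv2.imwrite('pics/s4.png',np.hstack(o));s=ctrl.read_state();print(s['torque'],s['force'],s['eef_pos'],s['tool_rot'])"
```

```text
clock: 11.5
eef_pos: [655.5, -13.6, 43.7]
tool_rot: [-3.141, -0.0, 1.589]
force: [-18.9, -17.4, 22.0]
width: 12.7
gripper_force: 62.4
[-3.66269588  4.16115025  0.54256948] [-19.87573628 -17.85309612  21.69985085] [655.47472434 -13.54949468  43.73186484] [-3.14146542e+00 -1.32283248e-04  1.58868051e+00]
```

View pics/s4.png

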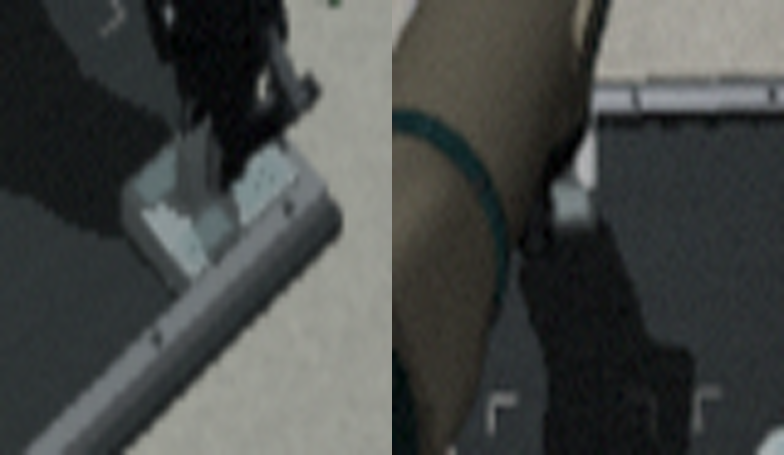

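Flat against both fences, but the twist moment suggests a slight clockwise bias, so I'll trim yaw by +0.4°.

```bash
python3 -m creep '[{"dx":0,"dy":0,"dz":0,"rx":0,"ry":0,"rz":0.0004,"grip":1},{"dx":0,"dy":0,"dz":0,"rx":0,"ry":0,"rz":0.0008,"grip":1},{"dx":0,"dy":0,"dz":0,"rx":0,"ry":0,"rz":0.0011,"grip":1},{"dx":0,"dy":0,"dz":0,"rx":0,"ry":0,"rz":0.0011,"grip":1},{"dx":0,"dy":0,"dz":0,"rx":0,"ry":0,"rz":0.0011,"grip":1}]'
python3 -c "
from cell import ctrl
s=ctrl.read_state();print(s['torque'])"
```

```text
clock: 12.22
eef_pos: [655.5, -13.6, 43.7]
tool_rot: [-3.141, -0.0, 1.594]
force: [-19.5, -16.5, 21.4]
width: 12.9
gripper_force: 62.4
[-3.65960507  4.16207321  0.26657033]
```

```bash
python3 -m creep '[{"dx":0,"dy":0,"dz":0,"rx":0,"ry":0,"rz":0.0004,"grip":1},{"dx":0,"dy":0,"dz":0,"rx":0,"ry":0,"rz":0.0007,"grip":1},{"dx":0,"dy":0,"dz":0,"rx":0,"ry":0,"rz":0.0007,"grip":1},{"dx":0,"dy":0,"dz":0,"rx":0,"ry":0,"rz":0.0007,"grip":1},{"dx":0,"dy":0,"dz":0,"rx":0,"ry":0,"rz":0.0007,"grip":1}]'
python3 -c "
from cell import ctrl
s=ctrl.read_state();print(s['torque'],s['tool_rot'],s['force']);print(ctrl.finish_job())"
```

```text
clock: 12.85
eef_pos: [655.5, -13.6, 43.7]
tool_rot: [-3.141, -0.001, 1.598]
force: [-20.3, -17.0, 21.9]
width: 13.3
gripper_force: 62.4
[-3.66874043e+00  4.17448710e+00 -1.14001034e-03] [-3.14148288e+00 -6.71563687e-04  1.59785903e+00] [-20.31836695 -17.02251512  21.92721575]
the job is handed in; nothing more can be done
None
```

I handed the job in at 12.9 s with the carrier held in the fence corner, pressed about 20 N towards the far fence and 17 N towards the left one; its near edge may have lifted by up to about 1 mm for a moment while pressing, before I levelled it, and the verdict was not shown.

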